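# Return the dried lens filters to their tagged slots

## Robot

A 6-joint arm with a two-finger parallel gripper is mounted at the origin on the work surface. World frame = base frame: x ahead of the robot, y to its left, z up, the work surface at z = 0. Lengths are in m, angles in degrees, forces in N, time in s.
With the tool pointing down it reaches from about 0.25 to 0.725 m from the base axis. Payload 9.7 kg.
Tool frame: the origin (TCP) lies at the very end of the fingers, on their centre line; the grasp point (between the pads) lies 19 mm behind it (bot.hold_point_z is the distance from the TCP to the grasp point, in m); z points along the fingers, y is the line along which they close (so a half turn about z gives the same grasp; the last joint's range is limited). The gripper opens to 85 mm and grips with 20 to 120 N. Pads are 22 mm wide; open, the fingers measure 114 mm over their backs; the gripper's body (76 mm by 85 mm) begins 54 mm behind the grasp point. The pads swing forward as they close: fully open they stand 13 mm farther back than shut.
Start: joints at [74.255, 4.979, 10.078, 95.1, 0, 90], TCP at [0.149, 0.529, 0.231] pointing down, gripper open.
Joint ranges: [-179.16, 179.16], [-48.56, 103.87], [-65.8, 70.77], [-126.05, 130.52], [-82.76, 87.17], [-180, 180]. Speed limits (degrees/s): [127.2, 127.2, 147.25, 180, 180, 180].

## Interface

Orientations are given as [roll, pitch, yaw] about the fixed x, y, z axes, in that order (R = Rz(yaw) Ry(pitch) Rx(roll)).
In Python, from workcell import bot gives the robot as it stands.
- The arm moves only by the tool play_rows, never from a script. Its argument "targets" is a list of rows, each an object with "grip": the closure in counts, from 0 (fully open) to 255 (shut); "linear": the shift along the world's x, y, z in cm, a list of three; "delta_rot": the turn, a rotation vector about the world's x, y, z in rad, a list of three. A call has 1 to 10 rows; each row is the pose to reach, as a shift and turn from the pose commanded when the call began; what a row does not reach only later rows make up. A row lasts 1/10 s, in which the tool goes at most 50 mm and 8.59 degrees, less where a joint would pass 70% of its speed; a pose out of reach is approached as far as the arm can. A call with a gripper value outside its range is refused whole. The fingers move at their own pace and stop on an object; "force" is the grip in N (left out, the last holds). Time passes only in rows, so rows that repeat a pose let the fingers close. It gives the time, the measured TCP pose, the force, the opening and the grip force at its end, in the units of the state.
- bot.get_obs(): the state, without advancing time (a new reading comes with each control period).
- bot.camera(name): name is "scene" or "top"; returns a dict with "color" (480x640x3 uint8, red, green, blue), "range_z" (480x640 float32, m along the optical axis (not along the pixel's ray), 0 where there is no reading), "fov_y" (degrees; the focal length in pixels is half the picture's height over the tangent of half this angle, whatever the lens; pixels are square), "cx", "cy" (the principal point, pixels), "dist_coeffs" ([k1, k2, p1, p2, k3] as OpenCV has them; the pictures are not rectified), "world_to_cam" (4x4, takes a point from world to camera coordinates). Camera axes: x right, y up, looking along -z (the intrinsics and any distortion apply to the point x, -y, -z); pixel columns grow to the right and rows downward; lengths in m; the calibration is good to about 2 mm. A picture is of the moment at which its call begins.
- bot.job_done(): hands the job in; it is judged then, once.
Trained networks look in a picture, given as the dict that the camera call returned (one of the last four; its "shot" number tells which), for a name from the list of things; names that differ only in an ending like _2 or _b are one class to them, and where a whole thing is asked for, a point or a joint stands for the part that bears it (a point fixed in the world has none). Each returns a list of dicts, best first, with "conf" (0 to 1); they miss things now and then, are a little off and sometimes report something else, mostly with a low value. They report only what shows in the picture. A call takes as long as a camera call. They do not tell look-alikes from the thing itself.
- bot.search_frame(picture, target): "box" ([left, top, right, bottom] in pixels, round what is visible of it).
- bot.trace(picture, target): "pixels" (480x640 bool, what is visible of it) and "box" ([left, top, right, bottom] in pixels, round what is visible of it).
- bot.pinpoint(picture, target): "pixel" ([column, row] in pixels: a listed point, or the origin of a listed thing).
The state is a dict: "time": time; "q": joint angles; "qd": joint speeds; "joint_efforts": joint torques, N m; "ee_pos": TCP position; "tcp_rot": TCP orientation; "wrist_force": force on the tool from outside, world axes, zero at the start; "torque": the same for the moment, N m; "opening": finger opening in m; "grasp_force": force on a finger pad.
Only numpy, scipy, OpenCV 4.12 (cv2) and the standard library are available. Lean on these libraries where they do the work, as an engineer would, in place of code of your own. Each camera call takes 0.05 s, during which the arm holds its last target. There are 200 camera calls.

## Task

The two glass lens filters are dry: slide each one up out of the white drying stand by its top edge and return it to the grey filter box, standing fully down in the slot whose tag shows its own shape (round filter at the disc tag, square filter at the square tag; the slot with the narrow bar stays empty). Keep the glass standing upright all the way, never laid flat, and leave the lens case, bowl, lens hood and remote trigger where they are.

Things in the scene. Friction and masses are not known exactly. Their poses are not given: they have to be found in the camera images.
- filter_box: fixed grey plastic block, 224 (x) x 188 (y) x 50 mm high, origin at the centre of its underside. Three slots run along y, centred at x = -72, 0 and +72 mm, y = -30 mm; each is 14 mm wide (x), 112 mm long (y), 38 mm deep, floor 12 mm above the stool, mouth bevelled 5 mm. A tag lies at the +y end of each slot; which tag is at which slot varies.
- stand: white plastic drying stand, a block fixed on the stool; 150 (x) x 136 (y) x 50 mm high, origin at the centre of its underside. Two slots run along its y axis, at x = -40 and +40 mm, y = 0, same slot size as in the box; which filter is in which varies.
- filter_round: round filter, diameter 100 mm, 10 mm thick, dark neutral glass in a bright steel frame, upright. Origin at its centre (50 mm above its lowest and below its highest edge); its x axis is the normal of the glass (along the thickness). At the start it stands in one of the stand's slots, its upper 62 mm showing.
- filter_square: square filter, 100 x 100 mm, 10 mm thick, dark neutral glass in a bright steel frame, upright. Origin at its centre (50 mm above its lowest and below its highest edge); its x axis is the normal of the glass (along the thickness). At the start it stands in one of the stand's slots, its upper 62 mm showing.
- tag_round: tag with a disc (42 mm diameter): white tile 56 x 52 x 2 mm with a 2 mm raised black shape, fixed on top of the filter box at the +y end of one slot; origin at the centre of its underside, axes as the box. The centre of its slot is at x = 0, y = -94 mm in the tag's frame; a filter home in that slot has its centre 12 mm above the tag's origin.
- tag_square: tag with a square (42 mm): white tile 56 x 52 x 2 mm with a 2 mm raised black shape, fixed on top of the filter box at the +y end of one slot; origin at the centre of its underside, axes as the box. The centre of its slot is at x = 0, y = -94 mm in the tag's frame; a filter home in that slot has its centre 12 mm above the tag's origin.
- tag_bar: tag with a narrow bar (10 x 44 mm), its slot stays empty: white tile 56 x 52 x 2 mm with a 2 mm raised black shape, fixed on top of the filter box at the +y end of one slot; origin at the centre of its underside, axes as the box. The centre of its slot is at x = 0, y = -94 mm in the tag's frame; a filter home in that slot has its centre 12 mm above the tag's origin.
- lens_case: bystander: black hard-shell lens case standing upright, 88 mm diameter, 112 mm high, origin at the centre of its underside
- bowl: bystander: white ceramic trinket bowl, 100 mm diameter, 45 mm high, origin at the centre of its underside
- lens_hood: bystander: silver aluminium lens hood, 76 mm diameter, 42 mm high, origin at the centre of its underside
- remote: bystander: grey plastic remote trigger lying flat, 110 (x) x 36 x 20 mm, origin at the centre of its underside
There are look-alikes about, which are no part of the job. Leave any blue or green look-alike of the filter_round alone.

How it is judged:
By the outcome, as a careful person would: the job done as asked, in the order asked, and still so for the second after the job is handed in, with the robot touching nothing.
It also fails if it takes over 62 s, if anything falls off the work surface, if the arm or the gripper's body presses on something with over 40 N, if the wrist force passes 120 N, or if a joint passes its speed limit or range.

## Working session

There is one attempt and no reset: what is moved stays moved. The work goes in short steps, Python scripts to look and compute and a tool call to move; the robot and the scene stay as the last step left them, time stands still between calls to the robot, and variables do not carry over. Pictures are saved under pics/ and viewed, at most 10 in all, crops included, and the job is handed in when it is done.

Besides the shell and the picture viewer there is one more tool, called after "Call:" by a JSON object that holds its "fn" and its "kwargs", one argument or row to a line. play_rows: Moves the arm, as the interface text tells. Its arguments: {"type":"object","properties":{"targets":{"type":"array","items":{"type":"object","properties":{"grip":{"type":"number"},"linear":{"type":"array","items":{"type":"number"}},"delta_rot":{"type":"array","items":{"type":"number"}}}}},"force":{"type":"number"}},"required":["targets"]}

```bash
mkdir -p pics; ls
cat > h.py <<'E'
import numpy as np, cv2
from workcell import bot
def K(p):
    f=240/np.tan(np.radians(p["fov_y"])/2); return np.array([[f,0,p["cx"]],[0,f,p["cy"]],[0,0,1.]])
def unproj(p,uv,z=None):
    """pixels -> world using range_z (per-pixel) """
    uv=np.atleast_2d(np.asarray(uv,float))
    n=cv2.undistortPoints(uv.reshape(-1,1,2),K(p),np.array(p["dist_coeffs"],float)).reshape(-1,2)
    d=p["range_z"][uv[:,1].round().astype(int),uv[:,0].round().astype(int)] if z is None else np.full(len(uv),z)
    c=np.c_[n[:,0]*d,-n[:,1]*d,-d,np.ones(len(d))]
    return (np.linalg.inv(p["world_to_cam"])@c.T).T[:,:3]
def ray(p,uv):
    i=np.linalg.inv(p["world_to_cam"]); a=unproj(p,uv,1.)[0]; o=i[:3,3]; d=a-o; return o,d/np.linalg.norm(d)
def atz(p,uv,z):
    o,d=ray(p,uv); return o+d*(z-o[2])/d[2]
def save(p,name): cv2.imwrite("pics/"+name,p["color"][:,:,::-1])
E
python3 - <<'E'
from h import *
np.set_printoptions(precision=3,suppress=True)
for c in("scene","top"):
    p=bot.camera(c); save(p,c+"0.png")
    print(c,np.linalg.inv(p["world_to_cam"])[:3,3],p["fov_y"],p["dist_coeffs"])
    for n in "filter_box stand filter_round filter_square tag_round tag_square tag_bar lens_case bowl lens_hood remote".split():
        for r in bot.pinpoint(p,n)[:3]:
            u=r["pixel"]
            print(n,round(r["conf"],2),np.round(u),unproj(p,[u])[0])
print(bot.get_obs())
E
```

```text
pics
scene [1.095 0.395 0.499] 56.181848813307425 [-0.082  0.     0.     0.     0.   ]
filter_box 0.62 [435. 306.] [0.581 0.196 0.047]
stand 0.64 [291. 238.] [ 0.567 -0.111  0.049]
filter_round 0.87 [380. 206.] [ 0.369 -0.036  0.058]
filter_round 0.83 [307. 270.] [ 0.626 -0.021  0.047]
filter_round 0.79 [279. 225.] [ 0.556 -0.151  0.058]
filter_square 0.59 [300. 209.] [ 0.475 -0.167  0.055]
tag_round 0.92 [462. 320.] [0.592 0.244 0.053]
tag_bar 0.87 [475. 296.] [0.524 0.236 0.051]
lens_case 0.62 [233. 328.] [ 0.796 -0.023  0.039]
bowl 0.79 [190. 285.] [ 0.77  -0.162  0.037]
lens_hood 0.68 [369. 388.] [0.738 0.182 0.   ]
remote 0.57 [297. 357.] [0.768 0.078 0.02 ]
top [ 0.448 -0.051  1.007] 50.66318861739218 [-0.004  0.     0.     0.     0.   ]
filter_box 0.63 [214. 268.] [0.523 0.176 0.013]
filter_round 0.81 [327. 348.] [ 0.369 -0.044  0.095]
filter_round 0.7 [388. 247.] [ 0.545 -0.157  0.095]
filter_round 0.66 [307. 213.] [ 0.613 -0.014  0.093]
filter_square 0.67 [390. 288.] [ 0.471 -0.156  0.11 ]
tag_round 0.66 [384. 271.] [ 0.505 -0.155  0.046]
tag_round 0.57 [177. 232.] [0.59  0.239 0.051]
tag_square 0.68 [179. 306.] [0.449 0.233 0.052]
tag_bar 0.63 [176. 269.] [0.519 0.239 0.055]
lens_case 0.9 [326. 144.] [ 0.736 -0.052  0.109]
lens_case 0.73 [214. 267.] [0.525 0.177 0.011]
lens_case 0.25 [399. 158.] [ 0.735 -0.199  0.004]
bowl 0.62 [400. 158.] [ 0.735 -0.201  0.003]
lens_hood 0.65 [214. 162.] [ 0.741  0.179 -0.001]
remote 0.82 [272. 154.] [0.748 0.057 0.02 ]
{'time': 1.2, 'q': array([74.257,  4.979, 10.078, 95.099,  0.   , 90.001]), 'qd': array([-0.055,  0.005,  0.012, -0.003, -0.007, -0.008]), 'joint_efforts': array([  0.001, -52.011,  46.486,   0.002,  -0.   ,  -0.   ]), 'ee_pos': array([0.149, 0.529, 0.231]), 'tcp_rot': array([-179.999,   -0.   ,  164.256]), 'wrist_force': array([-0.057, -0.118,  0.033]), 'torque': array([-0.017, -0.002,  0.036]), 'grasp_force': 0.0, 'opening': 0.08512228651466743}
```

View pics/scene0.png

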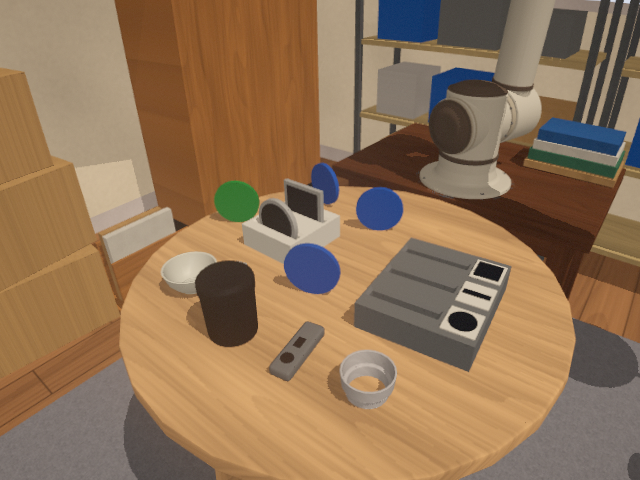

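View pics/top0.png

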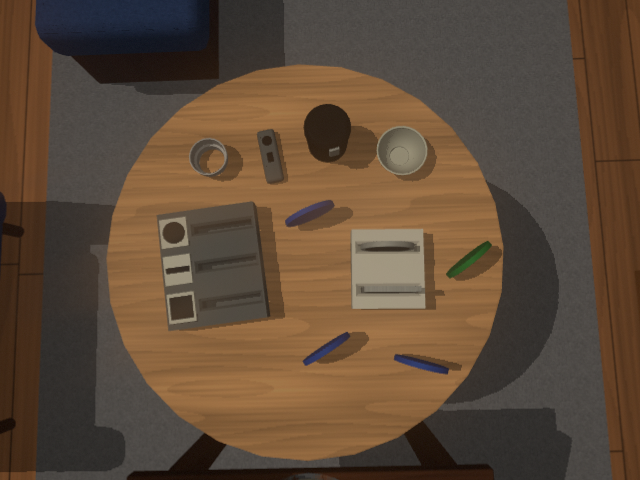

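Top view: the round dark filter is in the stand at (388,246) and the square one at (390,289). Look-alikes are blue at (309,213), (327,348) and (421,364), and green at (469,259). Scene view: the dark disc is at (278,220) and the dark square at (303,200). I choose the two dark, steel-framed ones in the white stand. The box tags in the top view are disc (174,233), bar (178,269) and square (181,307).

```bash
cat >> h.py <<'E'
def cloud(p):
    v,u=np.mgrid[0:480,0:640]; uv=np.c_[u.ravel(),v.ravel()]
    X=unproj(p,uv); X[p["range_z"].ravel()<=0]=np.nan
    return X
def rect(P):
    (c,s,a)=cv2.minAreaRect(P.astype(np.float32)*1000); 
    return np.round(c,1),np.round(s,1),round(a,2)
def sel(X,lo,hi): return X[np.all((X>lo)&(X<hi),axis=1)]
E
python3 - <<'E'
from h import *
np.set_printoptions(precision=4,suppress=True)
ps={c:bot.camera(c) for c in("scene","top")}
for c,p in ps.items():
    X=cloud(p)
    print(c)
    for n,lo,hi in [("stand",[.4,-.25,.042],[.6,-.07,.056]),("box",[.37,.05,.042],[.67,.29,.058]),
      ("round",[.53,-.24,.065],[.575,-.09,.13]),("square",[.43,-.24,.065],[.50,-.09,.13])]:
        P=sel(X,np.array(lo),np.array(hi))
        print(n,len(P),"z med",np.median(P[:,2]),"zmax",np.percentile(P[:,2],[1,90,98,100]),*rect(P[:,:2]))
        if n in("round","square"):
            m=P[:,:2].mean(0);w,V=np.linalg.eigh(np.cov((P[:,:2]-m).T));print("  mean",m,"axis deg",np.degrees(np.arctan2(V[1,1],V[0,1])),"sd",np.sqrt(w),"yrange",np.percentile(P[:,1],[1,99]))
            for z0 in (.07,.08,.09,.1):
                Q=P[abs(P[:,2]-z0)<.005]
                if len(Q)>5: print("   z",z0,len(Q),Q.min(0)[:2],Q.max(0)[:2],np.median(Q[:,0]))
    for n in("tag_round","tag_square","tag_bar"):
        r=bot.trace(p,n)
        for q in r[:2]:
            P=X.reshape(480,640,3)[q["pixels"]]; print(n,round(q["conf"],2),np.nanmedian(P,0),*rect(P[~np.isnan(P[:,0]),:2]))
t=ps["top"]["color"][220:320,340:440,::-1]; s=ps["scene"]["color"][170:260,230:350,::-1]
cv2.imwrite("pics/crop.png",np.hstack([cv2.resize(t,(400,400)),cv2.resize(s,(400,400))]))
E
```

```text
scene
stand 1684 z med 0.048656025384799045 zmax [0.0424 0.0511 0.055  0.056 ] [ 511.6 -161.8] [140.4 153.9] 88.5
box 9501 z med 0.04883809207956674 zmax [0.0425 0.0516 0.0533 0.0551] [527.4 173.6] [228.4 189.7] 6.56
round 713 z med 0.0860773393430202 zmax [0.0655 0.1057 0.1103 0.112 ] [ 551.6 -159.7] [99.5 13.5] 88.95
  mean [ 0.5547 -0.1538] axis deg 90.5308765724582 sd [0.0024 0.0257] yrange [-0.2063 -0.1112]
   z 0.07 168 [ 0.5468 -0.2094] [ 0.5587 -0.11  ] 0.5556138915563962
   z 0.08 169 [ 0.547  -0.2085] [ 0.559 -0.112] 0.5555322431347208
   z 0.09 153 [ 0.5473 -0.2026] [ 0.5579 -0.1158] 0.5554739839259888
   z 0.1 141 [ 0.5452 -0.1944] [ 0.5577 -0.1245] 0.5551010505748208
square 881 z med 0.09174296753663419 zmax [0.0659 0.1104 0.1114 0.1126] [ 472.  -160.5] [ 14.4 102.2] 0.35
  mean [ 0.4746 -0.1561] axis deg 89.44834936307691 sd [0.0027 0.0307] yrange [-0.2103 -0.1104]
   z 0.07 162 [ 0.4668 -0.2116] [ 0.4785 -0.1094] 0.47557903482981007
   z 0.08 168 [ 0.4652 -0.21  ] [ 0.4791 -0.11  ] 0.4754759874514139
   z 0.09 170 [ 0.4655 -0.2114] [ 0.479  -0.1097] 0.47520701308082025
[... 1009 characters left out ...]
 0.112  0.113  0.1142] [ 469.5 -160.8] [100.3  10.1] 88.56
  mean [ 0.4694 -0.1592] axis deg 88.56012502794671 sd [0.0033 0.0291] yrange [-0.2093 -0.1109]
   z 0.07 10 [ 0.4636 -0.2006] [ 0.466  -0.1133] 0.4640000060172475
   z 0.08 34 [ 0.4639 -0.1913] [ 0.473 -0.111] 0.4647312431379865
   z 0.09 11 [ 0.4652 -0.1359] [ 0.4748 -0.1106] 0.4654354914383263
tag_round 0.97 [0.5898 0.2459 0.0518] [590.2 246.5] [57.2 52.7] 5.37
tag_round 0.52 [0.5285 0.1536 0.0479] [529.  184.4] [239.  209.8] 7.15
tag_square 0.93 [0.4458 0.2305 0.052 ] [445.8 230.8] [56.9 53.3] 4.71
tag_bar 0.73 [0.4469 0.2301 0.0519] [447.2 230.7] [58.4 53.8] 6.81
tag_bar 0.61 [0.5175 0.2376 0.0511] [517.8 238.1] [58.  52.6] 5.83
```

View pics/crop.png

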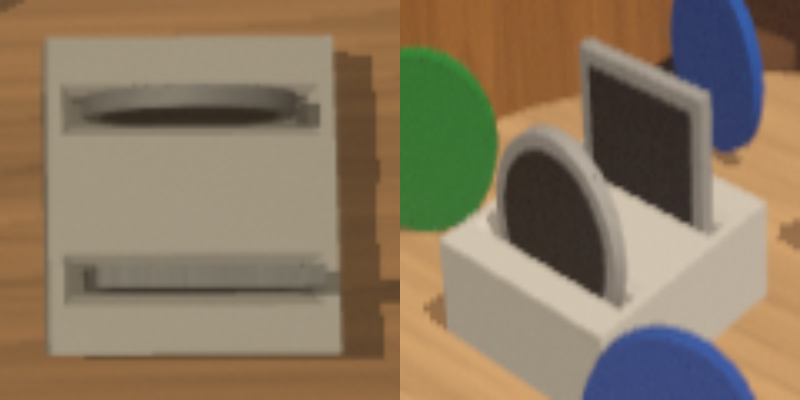

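The crop confirms both: dark glass in bright steel frames, standing in the white stand. Estimates from the two views:

| Thing | x | y | yaw |
|---|---|---|---|
| Stand | 0.511 | -0.161 | -1.5° |
| Round filter | 0.550 | -0.1595 | – |
| Square filter | 0.470 | -0.1605 | – |
| Box | 0.526 | 0.174 | 6.2° |

The filter tops are at z = 0.112, which matches the given sizes. I'll move the round filter first.

Call:
{"fn": "play_rows", "kwargs": {
  "targets": [
    {"grip": 110,"linear": [20,-34.4,-1],"delta_rot": [0,0,-0.661]},
    {"grip": 110,"linear": [40.1,-68.8,-3],"delta_rot": [0,0,-1.322]},
    {"grip": 110,"linear": [40.1,-68.8,-3],"delta_rot": [0,0,-1.322]},
    {"grip": 110,"linear": [40.1,-68.8,-3],"delta_rot": [0,0,-1.322]},
    {"grip": 110,"linear": [40.1,-68.8,-3],"delta_rot": [0,0,-1.322]},
    {"grip": 110,"linear": [40.1,-68.8,-3],"delta_rot": [0,0,-1.322]},
    {"grip": 110,"linear": [40.1,-68.8,-3],"delta_rot": [0,0,-1.322]},
    {"grip": 110,"linear": [40.1,-68.8,-3],"delta_rot": [0,0,-1.322]},
    {"grip": 110,"linear": [40.1,-68.8,-3],"delta_rot": [0,0,-1.322]},
    {"grip": 110,"linear": [40.1,-68.8,-3],"delta_rot": [0,0,-1.322]}
  ],
  "force": 50
}}

```text
time: 2.6
ee_pos: [0.4014, 0.0957, 0.213]
tcp_rot: [179.9, -0.0, 88.3]
wrist_force: [1.8, 1.4, 0.8]
opening: 0.0485
grasp_force: 0.0
```

Call:
{"fn": "play_rows", "kwargs": {
  "targets": [
    {"grip": 110,"linear": [14.9,-25.6,-2],"delta_rot": [0,0,0]},
    {"grip": 110,"linear": [14.9,-25.6,-2],"delta_rot": [0,0,0]},
    {"grip": 110,"linear": [14.9,-25.6,-2],"delta_rot": [0,0,0]},
    {"grip": 110,"linear": [14.9,-25.6,-2],"delta_rot": [0,0,0]},
    {"grip": 110,"linear": [14.9,-25.6,-2],"delta_rot": [0,0,0]},
    {"grip": 110,"linear": [14.9,-25.6,-2],"delta_rot": [0,0,0]},
    {"grip": 110,"linear": [14.9,-25.6,-2],"delta_rot": [0,0,0]},
    {"grip": 110,"linear": [14.9,-25.6,-2],"delta_rot": [0,0,0]}
  ]
}}

```text
time: 3.4
ee_pos: [0.5497, -0.159, 0.1919]
tcp_rot: [-179.9, -0.0, 88.4]
wrist_force: [-0.9, 0.5, -1.0]
opening: 0.0486
grasp_force: 0.0
```

Right over the filter. Descend 11.4 cm and close.

Call:
{"fn": "play_rows", "kwargs": {
  "targets": [
    {"grip": 110,"linear": [0,0,-4],"delta_rot": [0,0,0]},
    {"grip": 110,"linear": [0,0,-7.5],"delta_rot": [0,0,0]},
    {"grip": 110,"linear": [0,0,-9.5],"delta_rot": [0,0,0]},
    {"grip": 110,"linear": [0,0,-11.4],"delta_rot": [0,0,0]},
    {"grip": 110,"linear": [0,0,-11.4],"delta_rot": [0,0,0]},
    {"grip": 255,"linear": [0,0,-11.4],"delta_rot": [0,0,0]},
    {"grip": 255,"linear": [0,0,-11.4],"delta_rot": [0,0,0]},
    {"grip": 255,"linear": [0,0,-11.4],"delta_rot": [0,0,0]},
    {"grip": 255,"linear": [0,0,-11.4],"delta_rot": [0,0,0]},
    {"grip": 255,"linear": [0,0,-11.4],"delta_rot": [0,0,0]}
  ],
  "force": 50
}}

```text
time: 4.4
ee_pos: [0.5506, -0.1583, 0.0804]
tcp_rot: [179.9, 0.0, 88.5]
wrist_force: [-1.1, 1.5, 7.0]
opening: 0.0091
grasp_force: 49.6
```

Call:
{"fn": "play_rows", "kwargs": {
  "targets": [
    {"grip": 255,"linear": [0,0,1],"delta_rot": [0,0,0]},
    {"grip": 255,"linear": [0,0,3],"delta_rot": [0,0,0]},
    {"grip": 255,"linear": [0,0,6],"delta_rot": [0,0,0]},
    {"grip": 255,"linear": [0,0,10],"delta_rot": [0,0,0]},
    {"grip": 255,"linear": [0,0,13],"delta_rot": [0,0,0]},
    {"grip": 255,"linear": [0,0,14],"delta_rot": [0,0,0]},
    {"grip": 255,"linear": [0,0,14],"delta_rot": [0,0,0]}
  ]
}}

```text
time: 5.1
ee_pos: [0.5504, -0.1586, 0.2204]
tcp_rot: [179.8, 0.0, 88.5]
wrist_force: [0.2, -0.0, -1.5]
opening: 0.0095
grasp_force: 48.9
```

```bash
cat > held.py <<'E'
from h import *
np.set_printoptions(precision=4,suppress=True)
o=bot.get_obs(); e=o["ee_pos"]; print(e,o["tcp_rot"],o["wrist_force"],o["opening"],o["time"])
for c in("scene","top"):
    p=bot.camera(c); X=cloud(p); 
    lo=e+[-.02,-.07,-.09]; hi=e+[.02,.07,-.004]
    P=sel(X,lo,hi); print(c,len(P),"y",np.percentile(P[:,1],[1,50,99]),"z",np.percentile(P[:,2],[1,99]),*rect(P[:,:2]) )
    if c=="scene":
        # plane fit
        Q=P[P[:,2]<e[2]-.01]; m=np.median(Q,0)
        for _ in range(3):
            m=Q.mean(0);n=np.linalg.svd(Q-m,full_matrices=False)[2][2]; Q=Q[abs((Q-m)@n)<.004]
        print("plane",m,n*np.sign(n[0]),len(Q))
        save(p,"held%d.png"%int(o["time"]*10))
E
python3 held.py
```

```text
[ 0.5504 -0.1586  0.2204] [179.8486   0.0407  88.5039] [ 0.2175 -0.0307 -1.4704] 0.009464101595101547 5.1
scene 1125 y [-0.2084 -0.1557 -0.1111] z [0.1536 0.2156] [ 552.9 -160.8] [ 14.  102.5] 1.05
plane [ 0.556  -0.158   0.1854] [ 0.9998 -0.0208 -0.0017] 961
top 58 y [-0.1309 -0.1173 -0.1109] z [0.1641 0.2158] [ 549.3 -121.4] [21.   9.2] 87.66
```

Run:
```python
from h import *
np.set_printoptions(precision=1,suppress=True,linewidth=200)
c0=np.array([.526,.1743]);a=np.radians(6.2);R=np.array([[np.cos(a),-np.sin(a)],[np.sin(a),np.cos(a)]])
for cam in("top","scene"):
    p=bot.camera(cam); g=cv2.cvtColor(p["color"],cv2.COLOR_RGB2GRAY).astype(np.float32)
    rv,_=cv2.Rodrigues(np.diag([1,-1,-1.])@p["world_to_cam"][:3,:3]); tv=np.diag([1,-1,-1.])@p["world_to_cam"][:3,3]
    for sx in(-72,72):
        xs=np.arange(sx-20,sx+20.1,1); 
        for y0,y1 in((-75,-45),(-15,15)):
            ys=np.arange(y0,y1,2.); G=np.array([[x,y] for y in ys for x in xs])/1000
            W=np.c_[c0+G@R.T,np.full(len(G),.05)]
            uv=cv2.projectPoints(W,rv,tv,K(p),np.array(p["dist_coeffs"]))[0].reshape(-1,1,2).astype(np.float32)
            v=cv2.remap(g,uv,None,cv2.INTER_LINEAR).reshape(len(ys),-1).mean(0)
            d=np.gradient(v); l,r=[xs[np.argmax(d*s*((xs-sx)*-s>0))] for s in(-1,1)]
            print(cam,sx,(y0,y1),"\n",v[::2],)
```

```text
top -72 (-75, -45) 
 [69.7 69.4 69.2 69.2 64.1 58.9 60.2 67.1 69.5 69.4 65.9 54.3 50.1 49.3 55.5 57.9 63.6 69.1 70.1 70.  70.3]
top -72 (-15, 15) 
 [71.3 71.6 71.6 71.  65.8 61.9 61.9 63.5 64.  63.6 61.9 57.4 55.6 55.8 60.1 62.3 68.1 72.1 72.7 72.3 72.4]
top 72 (-75, -45) 
 [69.3 69.1 69.2 68.9 64.2 61.3 65.6 66.7 58.  54.5 51.7 50.  50.9 56.9 62.  63.3 68.3 71.8 72.1 72.3 72.1]
top 72 (-15, 15) 
 [70.4 70.9 70.8 70.  65.3 62.7 62.9 61.9 57.9 56.6 54.5 53.2 54.1 59.6 63.6 65.  70.3 73.5 73.5 73.6 74. ]
scene -72 (-75, -45) 
 [110.  110.  110.4 110.1 109.9 109.9 109.6 109.1 108.8 108.8 108.4 103.8  94.4  86.1  81.3  80.5  82.7  90.7 100.7 107.2 109.7]
scene -72 (-15, 15) 
 [109.  109.1 109.2 109.1 109.2 109.  108.5 108.3 108.3 108.4 107.5 102.3  91.7  83.7  80.7  80.2  81.9  90.3 101.7 107.5 108.8]
scene 72 (-75, -45) 
 [110.5 110.2 110.2 110.3 110.3 110.2 109.4 109.1 109.5 109.4 104.5  91.7  84.3  82.9  82.8  83.3  84.2  93.9 106.6 110.4 110.4]
scene 72 (-15, 15) 
 [109.2 109.1 109.4 109.3 109.3 109.1 108.7 108.6 108.3 107.9 103.4  87.4  80.4  80.4  80.4  81.   82.1  92.6 106.9 109.3 109.3]
```

Call:
{"fn": "play_rows", "kwargs": {
  "targets": [
    {"grip": 255,"linear": [0.3,2,0],"delta_rot": [0,0,0.01]},
    {"grip": 255,"linear": [1,6,0],"delta_rot": [0,0,0.03]},
    {"grip": 255,"linear": [1.7,10.5,0],"delta_rot": [0,0,0.05]},
    {"grip": 255,"linear": [2.5,15,0],"delta_rot": [0,0,0.07]},
    {"grip": 255,"linear": [3.2,19.5,0],"delta_rot": [0,0,0.09]},
    {"grip": 255,"linear": [3.9,24,0],"delta_rot": [0,0,0.11]},
    {"grip": 255,"linear": [4.6,28,0],"delta_rot": [0,0,0.125]},
    {"grip": 255,"linear": [5.1,30.5,0],"delta_rot": [0,0,0.133]},
    {"grip": 255,"linear": [5.15,31.2,0],"delta_rot": [0,0,0.133]},
    {"grip": 255,"linear": [5.15,31.2,0],"delta_rot": [0,0,0.133]}
  ]
}}

```text
time: 6.3
ee_pos: [0.6009, 0.1543, 0.2173]
tcp_rot: [-179.9, 0.0, 96.2]
wrist_force: [-0.3, 0.1, -1.9]
opening: 0.0095
grasp_force: 48.9
```

Call:
{"fn": "play_rows", "kwargs": {
  "targets": [
    {"grip": 255,"linear": [0,0,-2],"delta_rot": [0,0,0]},
    {"grip": 255,"linear": [0,0,-5],"delta_rot": [0,0,0]},
    {"grip": 255,"linear": [0,0,-7],"delta_rot": [0,0,0]},
    {"grip": 255,"linear": [0,0,-8],"delta_rot": [0,0,0]},
    {"grip": 255,"linear": [0,0,-8],"delta_rot": [0,0,0]}
  ]
}}

```text
time: 6.8
ee_pos: [0.6006, 0.1523, 0.1373]
tcp_rot: [-179.9, 0.0, 96.1]
wrist_force: [-0.1, -0.4, -1.3]
opening: 0.0091
grasp_force: 48.8
```

```bash
python3 held.py
```

```text
[0.6006 0.1523 0.1373] [-179.8534    0.0319   96.0505] [-0.141  -0.3816 -1.3313] 0.00914766647219652 6.8
scene 2608 y [0.0912 0.1547 0.2198] z [0.0475 0.1324] [600.6 154. ] [136.5  39.9] 89.98
plane [0.6059 0.1528 0.1019] [ 0.9962  0.0859 -0.0114] 1402
top 443 y [0.0879 0.1224 0.2215] z [0.0474 0.1317] [600.4 154.6] [ 39.6 135.3] 0.0
```

Call:
{"fn": "play_rows", "kwargs": {
  "targets": [
    {"grip": 255,"linear": [0.1,0.05,-1],"delta_rot": [0,0,0]},
    {"grip": 255,"linear": [0.1,0.05,-1.8],"delta_rot": [0,0,0]},
    {"grip": 255,"linear": [0.1,0.05,-2.3],"delta_rot": [0,0,0]},
    {"grip": 255,"linear": [0.1,0.05,-2.8],"delta_rot": [0,0,0]},
    {"grip": 255,"linear": [0.1,0.05,-2.8],"delta_rot": [0,0,0]}
  ]
}}

```text
time: 7.4
ee_pos: [0.6019, 0.1541, 0.1097]
tcp_rot: [-179.9, 0.0, 96.1]
wrist_force: [-0.4, -0.0, -1.1]
opening: 0.0094
grasp_force: 48.9
```

```bash
python3 held.py
python3 - <<'E'
from h import *
o=[];
for c,b in(("scene",(180,380,340,540)),("top",(170,330,120,320))):
    p=bot.camera(c);o.append(cv2.resize(p["color"][b[0]:b[1],b[2]:b[3],::-1],(400,500)))
cv2.imwrite("pics/ins.png",np.hstack(o))
E
```

```text
[0.6019 0.1541 0.1097] [-179.9259    0.011    96.1366] [-0.3811 -0.0089 -1.0865] 0.009442148965822244 7.4
scene 2637 y [0.0908 0.1617 0.222 ] z [0.0331 0.1049] [602.2 155.3] [ 40.  137.7] 0.24
plane [0.6074 0.154  0.0748] [ 0.9954  0.0958 -0.007 ] 1545
top 595 y [0.0871 0.1166 0.2183] z [0.0228 0.1037] [601.8 153.6] [ 39.6 133.6] 0.32
```

View pics/ins.png

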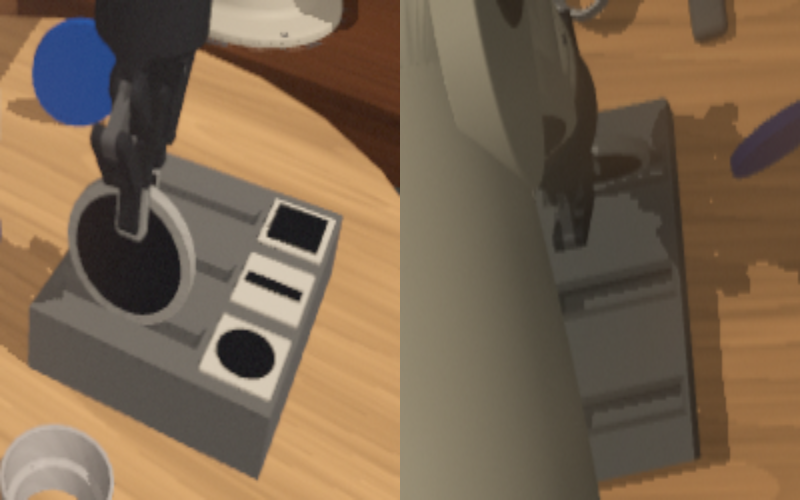

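The round filter's lower edge is entering the disc-tag slot with no contact force (left crop: disc at (130,250), disc tag at (245,355)). I'll lower it the rest of the way.

Call:
{"fn": "play_rows", "kwargs": {
  "targets": [
    {"grip": 255,"linear": [0,0,-1],"delta_rot": [0,0,0]},
    {"grip": 255,"linear": [0,0,-1.8],"delta_rot": [0,0,0]},
    {"grip": 255,"linear": [0,0,-2.4],"delta_rot": [0,0,0]},
    {"grip": 255,"linear": [0,0,-2.8],"delta_rot": [0,0,0]},
    {"grip": 255,"linear": [0,0,-2.9],"delta_rot": [0,0,0]},
    {"grip": 255,"linear": [0,0,-2.9],"delta_rot": [0,0,0]}
  ]
}}

```text
time: 8.2
ee_pos: [0.6023, 0.1542, 0.0816]
tcp_rot: [-180.0, 0.0, 96.1]
wrist_force: [-0.8, 0.2, -0.5]
opening: 0.0092
grasp_force: 48.9
```

Lower it slightly more, then release to a partial opening.

Call:
{"fn": "play_rows", "kwargs": {
  "targets": [
    {"grip": 255,"linear": [0,0,-0.1],"delta_rot": [0,0,0]},
    {"grip": 255,"linear": [0,0,-0.1],"delta_rot": [0,0,0]},
    {"grip": 110,"linear": [0,0,-0.1],"delta_rot": [0,0,0]},
    {"grip": 110,"linear": [0,0,-0.1],"delta_rot": [0,0,0]},
    {"grip": 110,"linear": [0,0,-0.1],"delta_rot": [0,0,0]},
    {"grip": 110,"linear": [0,0,-0.1],"delta_rot": [0,0,0]},
    {"grip": 110,"linear": [0,0,-0.1],"delta_rot": [0,0,0]}
  ]
}}

```text
time: 8.9
ee_pos: [0.6024, 0.1542, 0.0808]
tcp_rot: [180.0, -0.0, 96.1]
wrist_force: [-0.3, 0.7, -0.3]
opening: 0.0491
grasp_force: 0.0
```

Call:
{"fn": "play_rows", "kwargs": {
  "targets": [
    {"grip": 110,"linear": [0,0,2],"delta_rot": [0,0,0]},
    {"grip": 110,"linear": [0,0,5],"delta_rot": [0,0,0]},
    {"grip": 110,"linear": [0,0,9],"delta_rot": [0,0,0]},
    {"grip": 110,"linear": [0,0,12],"delta_rot": [0,0,0]},
    {"grip": 110,"linear": [-4,-10,12],"delta_rot": [0,0,-0.133]},
    {"grip": 110,"linear": [-13.2,-31.3,12],"delta_rot": [0,0,-0.133]},
    {"grip": 110,"linear": [-13.2,-31.3,12],"delta_rot": [0,0,-0.133]},
    {"grip": 110,"linear": [-13.2,-31.3,12],"delta_rot": [0,0,-0.133]},
    {"grip": 110,"linear": [-13.2,-31.3,12],"delta_rot": [0,0,-0.133]},
    {"grip": 110,"linear": [-13.2,-31.3,12],"delta_rot": [0,0,-0.133]}
  ]
}}

```text
time: 9.9
ee_pos: [0.4848, -0.1238, 0.2009]
tcp_rot: [180.0, 0.0, 88.5]
wrist_force: [1.4, -1.3, 0.1]
opening: 0.0488
grasp_force: 0.0
```

Call:
{"fn": "play_rows", "kwargs": {
  "targets": [
    {"grip": 110,"linear": [-1.4,-3.6,0],"delta_rot": [0,0,0]},
    {"grip": 110,"linear": [-1.4,-3.6,0],"delta_rot": [0,0,0]},
    {"grip": 110,"linear": [-1.4,-3.6,0],"delta_rot": [0,0,0]},
    {"grip": 110,"linear": [-1.4,-3.6,0],"delta_rot": [0,0,0]},
    {"grip": 110,"linear": [-1.4,-3.6,0],"delta_rot": [0,0,0]}
  ]
}}

```text
time: 10.4
ee_pos: [0.4723, -0.1573, 0.2006]
tcp_rot: [-180.0, -0.0, 88.6]
wrist_force: [0.4, -0.2, 1.0]
opening: 0.0483
grasp_force: 0.0
```

Run:
```python
from h import *
np.set_printoptions(precision=4,suppress=True)
for c in("scene","top"):
    p=bot.camera(c); X=cloud(p); save(p,c+"1.png")
    for n,lo,hi in(("round",[.575,.08,.062],[.63,.22,.135]),("square",[.43,-.24,.065],[.5,-.09,.135])):
        P=sel(X,np.array(lo),np.array(hi)); print(c,n,len(P),P[:,2].max(),*rect(P[:,:2]))
print(bot.get_obs()["ee_pos"])
```

```text
scene round 1528 0.11231127838007421 [604.3 152.1] [14.1 99.4] 4.97
scene square 887 0.11266290250656691 [ 472.  -161.3] [103.9  15. ] 89.41
top round 487 0.11390965379021356 [601.5 152.1] [11.1 98.4] 6.27
top square 127 0.11442287147039865 [ 470.4 -125.8] [30.3 10.1] 88.51
[ 0.4723 -0.1574  0.2006]
```

View pics/scene1.png

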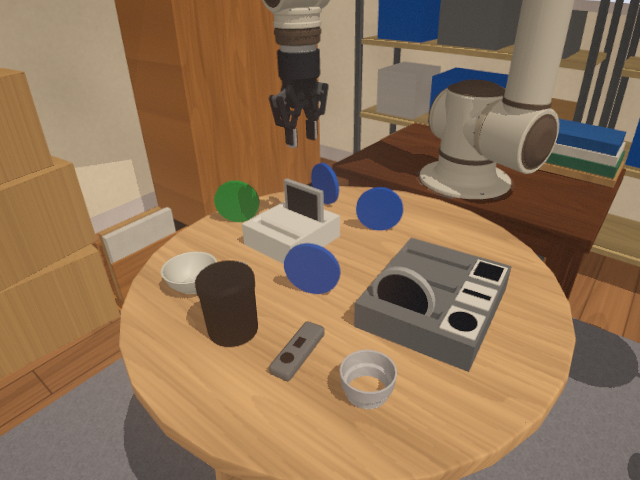

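The round filter stands home in the disc slot at (405,292), with its top at 0.112. The gripper is over the stand at (298,115) and the square filter is at (303,202). Next I'll grasp the square filter.

Call:
{"fn": "play_rows", "kwargs": {
  "targets": [
    {"grip": 110,"linear": [-0.15,-0.25,-4],"delta_rot": [0,0,0]},
    {"grip": 110,"linear": [-0.15,-0.25,-7.5],"delta_rot": [0,0,0]},
    {"grip": 110,"linear": [-0.15,-0.25,-10],"delta_rot": [0,0,0]},
    {"grip": 110,"linear": [-0.15,-0.25,-12],"delta_rot": [0,0,0]},
    {"grip": 110,"linear": [-0.15,-0.25,-12],"delta_rot": [0,0,0]},
    {"grip": 255,"linear": [-0.15,-0.25,-12],"delta_rot": [0,0,0]},
    {"grip": 255,"linear": [-0.15,-0.25,-12],"delta_rot": [0,0,0]},
    {"grip": 255,"linear": [-0.15,-0.25,-12],"delta_rot": [0,0,0]},
    {"grip": 255,"linear": [-0.15,-0.25,-12],"delta_rot": [0,0,0]},
    {"grip": 255,"linear": [-0.15,-0.25,-12],"delta_rot": [0,0,0]}
  ]
}}

```text
time: 11.5
ee_pos: [0.4712, -0.161, 0.0823]
tcp_rot: [179.9, 0.0, 88.5]
wrist_force: [-0.6, 1.4, 6.3]
opening: 0.0092
grasp_force: 49.9
```

Call:
{"fn": "play_rows", "kwargs": {
  "targets": [
    {"grip": 255,"linear": [0,0,1],"delta_rot": [0,0,0]},
    {"grip": 255,"linear": [0,0,3],"delta_rot": [0,0,0]},
    {"grip": 255,"linear": [0,0,6],"delta_rot": [0,0,0]},
    {"grip": 255,"linear": [0,0,10],"delta_rot": [0,0,0]},
    {"grip": 255,"linear": [0,0,13],"delta_rot": [0,0,0]},
    {"grip": 255,"linear": [0,0,14],"delta_rot": [0,0,0]},
    {"grip": 255,"linear": [0,0,14],"delta_rot": [0,0,0]}
  ]
}}

```text
time: 12.2
ee_pos: [0.4709, -0.161, 0.2219]
tcp_rot: [179.9, 0.0, 88.5]
wrist_force: [0.0, 0.4, -3.7]
opening: 0.0094
grasp_force: 48.9
```

```bash
python3 held.py
```

```text
[ 0.4709 -0.161   0.2219] [179.8799   0.039   88.5084] [ 0.0334  0.4388 -3.6858] 0.00941269773989737 12.2
scene 1363 y [-0.2111 -0.1548 -0.1101] z [0.15   0.2173] [ 475.9 -161.3] [ 14.5 104.5] 3.98
plane [ 0.4763 -0.1583  0.1813] [ 0.9998 -0.0215 -0.    ] 1166
top 40 y [-0.1419 -0.1117 -0.1106] z [0.1628 0.2095] [ 465.8 -125.2] [33.5  9.5] 70.9
```

Call:
{"fn": "play_rows", "kwargs": {
  "targets": [
    {"grip": 255,"linear": [0,2,0],"delta_rot": [0,0,0.01]},
    {"grip": 255,"linear": [-0.2,6,0],"delta_rot": [0,0,0.03]},
    {"grip": 255,"linear": [-0.4,10,0],"delta_rot": [0,0,0.05]},
    {"grip": 255,"linear": [-0.6,14,0],"delta_rot": [0,0,0.07]},
    {"grip": 255,"linear": [-0.8,18,0],"delta_rot": [0,0,0.09]},
    {"grip": 255,"linear": [-1,22,0],"delta_rot": [0,0,0.11]},
    {"grip": 255,"linear": [-1.1,26,0],"delta_rot": [0,0,0.125]},
    {"grip": 255,"linear": [-1.2,29,0],"delta_rot": [0,0,0.133]},
    {"grip": 255,"linear": [-1.2,29.8,0],"delta_rot": [0,0,0.133]},
    {"grip": 255,"linear": [-1.2,29.8,0],"delta_rot": [0,0,0.133]}
  ]
}}

```text
time: 13.3
ee_pos: [0.4577, 0.1378, 0.219]
tcp_rot: [-179.8, 0.0, 96.2]
wrist_force: [-1.0, 0.3, -1.7]
opening: 0.009
grasp_force: 48.9
```

Call:
{"fn": "play_rows", "kwargs": {
  "targets": [
    {"grip": 255,"linear": [0,0,-2],"delta_rot": [0,0,0]},
    {"grip": 255,"linear": [0,0,-5],"delta_rot": [0,0,0]},
    {"grip": 255,"linear": [0,0,-7],"delta_rot": [0,0,0]},
    {"grip": 255,"linear": [0,0,-8],"delta_rot": [0,0,0]},
    {"grip": 255,"linear": [0,0,-8],"delta_rot": [0,0,0]}
  ]
}}

```text
time: 13.8
ee_pos: [0.4577, 0.136, 0.1392]
tcp_rot: [-179.8, 0.0, 96.1]
wrist_force: [-0.5, 0.1, -2.1]
opening: 0.0089
grasp_force: 48.9
```

```bash
python3 held.py
```

```text
[0.4577 0.136  0.1392] [-179.8451    0.0385   96.0542] [-0.5092  0.1282 -2.0927] 0.008946713337570427 13.8
scene 2115 y [0.0852 0.1389 0.2004] z [0.0493 0.1343] [457.6 139.1] [133.7  39.7] 89.92
plane [0.4626 0.1372 0.0988] [ 0.9934  0.1147 -0.006 ] 1790
top 202 y [0.0714 0.1018 0.1453] z [0.0492 0.1335] [456.7 108.8] [75.5 39.3] 88.76
```

Correct by +1 mm in x and lower into the slot mouth.

Call:
{"fn": "play_rows", "kwargs": {
  "targets": [
    {"grip": 255,"linear": [0.1,0.05,-1],"delta_rot": [0,0,0]},
    {"grip": 255,"linear": [0.1,0.05,-1.8],"delta_rot": [0,0,0]},
    {"grip": 255,"linear": [0.1,0.05,-2.4],"delta_rot": [0,0,0]},
    {"grip": 255,"linear": [0.1,0.05,-3],"delta_rot": [0,0,0]},
    {"grip": 255,"linear": [0.1,0.05,-3],"delta_rot": [0,0,0]}
  ]
}}

```text
time: 14.4
ee_pos: [0.4589, 0.1376, 0.1097]
tcp_rot: [-179.9, 0.0, 96.1]
wrist_force: [0.2, -0.3, -1.5]
opening: 0.0091
grasp_force: 48.9
```

Call:
{"fn": "play_rows", "kwargs": {
  "targets": [
    {"grip": 255,"linear": [0,0,-1],"delta_rot": [0,0,0]},
    {"grip": 255,"linear": [0,0,-1.8],"delta_rot": [0,0,0]},
    {"grip": 255,"linear": [0,0,-2.4],"delta_rot": [0,0,0]},
    {"grip": 255,"linear": [0,0,-2.7],"delta_rot": [0,0,0]},
    {"grip": 255,"linear": [0,0,-2.75],"delta_rot": [0,0,0]},
    {"grip": 255,"linear": [0,0,-2.75],"delta_rot": [0,0,0]}
  ]
}}

```text
time: 15.0
ee_pos: [0.4594, 0.1377, 0.0833]
tcp_rot: [180.0, -0.0, 96.1]
wrist_force: [0.4, -0.3, -2.1]
opening: 0.0094
grasp_force: 49.0
```

Call:
{"fn": "play_rows", "kwargs": {
  "targets": [
    {"grip": 255,"linear": [0,0,-0.1],"delta_rot": [0,0,0]},
    {"grip": 255,"linear": [0,0,-0.1],"delta_rot": [0,0,0]},
    {"grip": 110,"linear": [0,0,-0.1],"delta_rot": [0,0,0]},
    {"grip": 110,"linear": [0,0,-0.1],"delta_rot": [0,0,0]},
    {"grip": 110,"linear": [0,0,-0.1],"delta_rot": [0,0,0]},
    {"grip": 110,"linear": [0,0,-0.1],"delta_rot": [0,0,0]},
    {"grip": 110,"linear": [0,0,-0.1],"delta_rot": [0,0,0]}
  ]
}}

```text
time: 15.7
ee_pos: [0.4594, 0.1377, 0.0823]
tcp_rot: [180.0, -0.0, 96.1]
wrist_force: [-0.0, 1.1, -0.3]
opening: 0.0486
grasp_force: 0.0
```

Call:
{"fn": "play_rows", "kwargs": {
  "targets": [
    {"grip": 110,"linear": [0,0,2],"delta_rot": [0,0,0]},
    {"grip": 110,"linear": [0,0,5],"delta_rot": [0,0,0]},
    {"grip": 110,"linear": [0,0,9],"delta_rot": [0,0,0]},
    {"grip": 110,"linear": [0,0,13],"delta_rot": [0,0,0]},
    {"grip": 110,"linear": [-5,5,15],"delta_rot": [0,0,0]},
    {"grip": 110,"linear": [-15,18,15],"delta_rot": [0,0,0]},
    {"grip": 110,"linear": [-15,18,15],"delta_rot": [0,0,0]},
    {"grip": 110,"linear": [-15,18,15],"delta_rot": [0,0,0]},
    {"grip": 110,"linear": [-15,18,15],"delta_rot": [0,0,0]},
    {"grip": 110,"linear": [-15,18,15],"delta_rot": [0,0,0]}
  ]
}}

```text
time: 16.7
ee_pos: [0.307, 0.3203, 0.2324]
tcp_rot: [-180.0, -0.1, 96.4]
wrist_force: [0.1, 0.2, -0.4]
opening: 0.0487
grasp_force: 0.0
```

Run:
```python
from h import *
for c in("scene","top"):
    p=bot.camera(c); X=cloud(p); save(p,c+"2.png")
    for n,lo,hi in(("round",[.575,.08,.062],[.63,.22,.135]),("square",[.43,.07,.062],[.49,.21,.135])):
        P=sel(X,np.array(lo),np.array(hi)); print(c,n,len(P),P[:,2].max().round(4),*rect(P[:,:2]))
```

```text
scene round 1526 0.1117 [604.  152.6] [14.1 97.8] 5.03
scene square 1596 0.1125 [460.7 136.9] [ 15.5 101.9] 7.61
top round 481 0.1149 [601.6 151.8] [11.2 97.7] 6.33
top square 388 0.1145 [458.2 137.6] [ 10.3 100.5] 6.25
```

View pics/scene2.png

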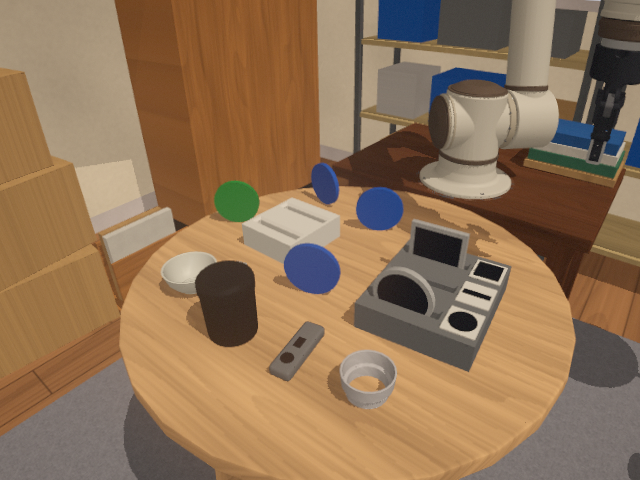

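The round filter (405,292) and the square filter (437,245) stand upright and fully down in their own slots. The stand is empty, everything else is where it was, and the arm is clear.

```bash
python3 -c "
from workcell import bot
print(bot.job_done())"
```

```text
the job is handed in; nothing more can be done
None
```

The job is handed in: in the last pictures both filters stood upright and fully down in their matching slots, the bar slot was empty and nothing else had moved; the verdict was not shown to me.

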